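# Close the self-service jars for the night

### The job

Close the three open jars on the bar so that the goods stay fresh: put the loose porcelain spoon away inside the wide sugar-cube jar, where it is kept, before you close that one, and set on each jar the bamboo lid that fits its mouth, fully home so that the disc lies flat on the rim. Leave the jars standing upright about where they are, and do not knock the salt shaker, the toothpick glass or the stemmed glass.

Things in the scene. Friction and masses are not known exactly. Their poses are not given: they have to be found in the camera images.
- jar_wide_mouth (a point): widest and lowest jar, cream stoneware, filled with white sugar cubes: an open, loose, heavy round jar, 120 mm outside diameter, 85 mm tall, wall 5 mm. This point is the centre of its open mouth, level with the rim; z is the jar's axis, upward. The mouth is 110 mm wide inside with straight walls, and the goods in it make a firm bed 42 mm below the rim.
- jar_middle_mouth (a point): middle jar, sage-green stoneware, filled with small brown biscuits: an open, loose, heavy round jar, 94 mm outside diameter, 100 mm tall, wall 5 mm. This point is the centre of its open mouth, level with the rim; z is the jar's axis, upward. The mouth is 84 mm wide inside with straight walls, and the goods in it make a firm bed 38 mm below the rim.
- jar_narrow_mouth (a point): narrowest and tallest jar, terracotta-red stoneware, filled with brown cinnamon sticks: an open, loose, heavy round jar, 70 mm outside diameter, 120 mm tall, wall 5 mm. This point is the centre of its open mouth, level with the rim; z is the jar's axis, upward. The mouth is 60 mm wide inside with straight walls, and the goods in it make a firm bed 40 mm below the rim.
- lid_wide_center (a point): largest bamboo lid, for the 110 mm mouth; lies loose, plug down. From below: pale tapered plug 12 mm deep (92 mm across at the bottom, 104 at the top), wooden disc 124 mm across, 8 thick, round knob 26 mm across, 32 tall; 52 mm in all. Point on the axis (z, up) 26 mm above its underside: 6 mm above the disc's top, 26 below the knob's top. Seated (disc flat on the rim) the point is 14 mm above the rim.
- lid_middle_center (a point): middle-sized bamboo lid, for the 84 mm mouth; lies loose, plug down. From below: pale tapered plug 12 mm deep (66 mm across at the bottom, 78 at the top), wooden disc 98 mm across, 8 thick, round knob 26 mm across, 32 tall; 52 mm in all. Point on the axis (z, up) 26 mm above its underside: 6 mm above the disc's top, 26 below the knob's top. Seated (disc flat on the rim) the point is 14 mm above the rim.
- lid_narrow_center (a point): smallest bamboo lid, for the 60 mm mouth; lies loose, plug down. From below: pale tapered plug 12 mm deep (42 mm across at the bottom, 54 at the top), wooden disc 74 mm across, 8 thick, round knob 26 mm across, 32 tall; 52 mm in all. Point on the axis (z, up) 26 mm above its underside: 6 mm above the disc's top, 26 below the knob's top. Seated (disc flat on the rim) the point is 14 mm above the rim.
- spoon_center (a point): white porcelain tasting spoon lying by itself on the counter to the right of the jars and lids (not those standing in the dish stack): 79 mm long along its y axis, 21 mm wide along x, 14 mm high overall. This point is at its middle, 7 mm above its underside.
- salt_shaker: clear salt shaker with a grey cap, 39 mm across, 76 mm tall, standing behind the jars; a bystander. Origin at the centre of its underside, z up.
- toothpicks: little glass of toothpicks, 42 mm across, 66 mm tall, standing behind the jars; a bystander. Origin at the centre of its underside, z up.
- tasting_glass: stemmed tasting glass, 77 mm across, 186 mm tall, standing left of the jars; a bystander. Origin at the centre of its underside, z up.
There are look-alikes about, which are no part of the job. What is shaped like the part that bears lid_middle_center but purple is not meant.

How it is judged:
By the outcome, as a careful person would: the job done as asked, in the order asked, and still so for the second after the job is handed in, with the robot touching nothing.
It also fails if it takes over 96 s, if anything falls off the work surface, if the arm or the gripper's body presses on something with over 40 N, if the wrist force passes 120 N, or if a joint passes its speed limit or range.

### The arm

A 6-joint arm with a two-finger parallel gripper is mounted at the origin on a cart in front of the work surface, level with it; the furniture and walls round the work are solid. World frame = base frame: x ahead of the robot, y to its left, z up, the work surface at z = 0. Lengths are in m, angles in rad, forces in N, time in s.
With the tool pointing down it reaches from about 0.35 to 0.975 m from the base axis. Payload 4.9 kg.
Tool frame: the origin (TCP) lies midway between the tips of the shut fingers; the grasp point (between the pads) lies 19 mm behind it; z points along the fingers, y is the line along which they close (so a half turn about z gives the same grasp; the last joint's range is limited). The gripper opens to 85 mm and grips with 20 to 120 N. Pads are 22 mm wide; open, the fingers measure 114 mm over their backs; the gripper's body (76 mm by 85 mm) begins 54 mm behind the grasp point. The pads swing forward as they close: fully open they stand 13 mm farther back than shut.
Start: joints at [-1.384, 0.053, 1.613, -0, 1.476, -0.119], TCP at [0.188, -0.596, 0.231] pointing down, gripper open.
Joint ranges: [-3.01, 3.01], [-1.01, 2.22], [0.06, 2.58], [-1.02, 4.17], [0.09, 2.62], [-3.14, 3.14]. Speed limits (rad/s): [2.57, 2.57, 3.14, 3.14, 3.14, 3.14].

### API

Orientations are given as a rotation vector (axis times angle).
In Python, from plant import * gives the robot as it stands. The module is installed in compiled form; this text tells all that it offers.
- The arm moves only by the tool send_rows, never from a script. Its arguments are lists of equal length, an entry for each row: "travel": the shift along the tool's x, y, z as a fraction of full scale, a list of three; "dr": the turn, a rotation vector about the tool's x, y, z as a fraction of full scale, a list of three. A call has 1 to 12 rows; each row shifts and turns the commanded pose from where the row before left it, along the tool's axes as they then stand; what a row does not reach is not made up. Full scale, the value 1, is 30 mm for a shift and 0.12 rad for a turn. A row lasts 1/8 s, in which the tool goes at most 62.5 mm and 10.7 degrees, less where a joint would pass 70% of its speed; a pose out of reach is approached as far as the arm can. A call with a number of a shift or a turn outside -1 to 1 is refused whole. A call with a gripper value outside its range is refused whole. "jaw" is the closure, from 0 (fully open) to 1 (shut), set as the call begins (left out, the last holds). The fingers move at their own pace and stop on an object; "grip_force" is the grip in N (left out, the last holds). Time passes only in rows, so rows that do not move let the fingers close. It gives the time, the measured TCP pose, the force, the opening and the grip force at its end, in the units of the state.
- observe(): the state, without advancing time (a new reading comes with each control period).
- capture(name): name is "side" or "top" or "wrist"; returns the picture (420x560x3 uint8, red, green, blue); there is no depth.
- get_calibration(name): a dict with "fx", "fy", "cx", "cy" (pixels), "k1" (the pictures are not rectified: a ray, as slopes to the right and down, at radius r is drawn at 1 + k1 r^2 times it, then the intrinsics apply), "xyz" and "attitude" of the camera in the world; the wrist camera has in their place "hand_eye" (4x4, takes a point from camera to tool coordinates, whose origin is the TCP and whose axes are the flange's). Camera axes: x right, y down, z forward; pixel columns grow to the right and rows downward; lengths in m; the calibration is good to about 2 mm. A picture is of the moment at which its call begins: read the wrist's pose just before it. get_calibration takes no time and is no camera call.
- job_done(): hands the job in; it is judged then, once.
Trained networks look in the newest picture that a camera, given by its name, has taken for a name from the list of things; names that differ only in an ending like _2 or _b are one class to them, and where a whole thing is asked for, a point or a joint stands for the part that bears it (a point fixed in the world has none). Each returns a list of dicts, best first, with "confidence" (0 to 1); they miss things now and then, are a little off and sometimes report something else, mostly with a low value. They report only what shows in the picture. A call takes as long as a camera call. They do not tell look-alikes from the thing itself.
- silhouettes(name, camera): "pixels" (420x560 bool, what is visible of it) and "bbox" ([left, top, width, height] in pixels, round what is visible of it).
The state is a dict: "clock": time; "qpos": joint angles; "joint_vel": joint speeds; "joint_efforts": joint torques, N m; "ee_pos": TCP position; "orientation": TCP orientation; "force": force on the tool from outside, world axes, zero at the start; "moment": the same for the moment, N m; "gripper_width": opening from 0.0 (shut) to 1.0 (fully open); "grip_force": force on a finger pad.
Only numpy, scipy, OpenCV 4.12 (cv2) and the standard library are available. Lean on these libraries where they do the work, as an engineer would, in place of code of your own. Each camera call takes 0.05 s, during which the arm holds its last target. There are 200 camera calls.

## Working session

There is one attempt and no reset: what is moved stays moved. The work goes in short steps, Python scripts to look and compute and a tool call to move; the robot and the scene stay as the last step left them, time stands still between calls to the robot, and variables do not carry over. Pictures are saved under pics/ and viewed, at most 14 in all, crops included, and the job is handed in when it is done.

Besides the shell and the picture viewer there is one more tool, called after "Emit:" in YAML: its name, and indented under it one key for each argument. send_rows: Moves the arm, as the interface text tells. Its arguments: {"type":"object","properties":{"travel":{"type":"array"},"dr":{"type":"array"},"jaw":{"type":"number"},"grip_force":{"type":"number"}},"required":["travel","dr"]}

```bash
mkdir -p pics; cat > h.py <<'E'
from plant import *
import numpy as np, cv2
from scipy.spatial.transform import Rotation as R
def cal(n):
    c=get_calibration(n)
    if 'hand_eye' in c:
        s=observe(); T=np.eye(4); T[:3,:3]=R.from_rotvec(s['orientation']).as_matrix(); T[:3,3]=s['ee_pos']
        T=T@np.array(c['hand_eye']); return c,T[:3,:3],T[:3,3]
    a=np.array(c['attitude'])
    Rm=a if a.shape==(3,3) else R.from_rotvec(a).as_matrix()
    return c,Rm,np.array(c['xyz'])
def ray(uv,C):
    c,Rm,p=C
    d=np.array([(uv[0]-c['cx'])/c['fx'],(uv[1]-c['cy'])/c['fy']]); s=d.copy()
    for _ in range(30): s=d/(1+c['k1']*(s@s))
    return p,Rm@np.r_[s,1]
def onz(uv,z,C):
    p,d=ray(uv,C); return p+d*(z-p[2])/d[2]
def proj(X,C):
    c,Rm,p=C; v=(np.atleast_2d(X)-p)@Rm; s=v[:,:2]/v[:,2:]
    s=s*(1+c['k1']*(s**2).sum(1,keepdims=True)); return s*[c['fx'],c['fy']]+[c['cx'],c['cy']]
def snap(n,f=None):
    C=cal(n); im=capture(n)
    if f: cv2.imwrite('pics/'+f,im[...,::-1])
    return im,C
E
cat > a.py <<'E'
from h import *
print(observe())
names=['jar_wide_mouth','jar_middle_mouth','jar_narrow_mouth','lid_wide_center','lid_middle_center','lid_narrow_center','spoon_center','salt_shaker','toothpicks','tasting_glass']
for n in ['top','side','wrist']:
    im,C=snap(n,n+'0.png'); print(n,get_calibration(n))
    if n=='wrist': continue
    for k in names:
        for d in silhouettes(k,n)[:3]:
            print(k,round(d['confidence'],2),d['bbox'])
E
python3 a.py
```

```text
{'clock': 0.0, 'qpos': array([-1.38400181e+00,  5.33637212e-02,  1.61431795e+00, -3.57718740e-06,
        1.47601196e+00, -1.18994493e-01]), 'joint_vel': array([ 5.18081809e-04, -9.43293396e-04,  1.75945886e-03, -5.28915678e-04,
       -7.69363103e-04,  9.51075372e-05]), 'joint_efforts': array([ 1.40516637e-03, -3.93681800e+01, -3.70174098e+01, -1.09809398e-04,
        7.11614237e-03,  8.04695020e-06]), 'ee_pos': array([ 0.18803716, -0.59537498,  0.23004447]), 'orientation': array([-3.10286880e+00, -4.78143760e-01,  1.17367591e-04]), 'force': array([1.62218597, 0.76106283, 0.04021353]), 'moment': array([0.00164707, 0.0014989 , 0.01449317]), 'grip_force': 0.0, 'gripper_width': 1.0037223864559406}
top {'fx': 425.793626702265, 'fy': 425.793626702265, 'cx': 275.02883815582493, 'cy': 211.11050314338945, 'k1': -0.07586034541701045, 'xyz': array([ 0.50257571, -0.07884352,  1.35322653]), 'attitude': array([-2.1527405 ,  2.20159969, -0.07955549])}
jar_wide_mouth 0.57 [301.0, 182.0, 38.1, 36.6]
jar_middle_mouth 0.73 [202.2, 194.0, 30.8, 28.7]
jar_narrow_mouth 0.58 [253.7, 186.5, 22.1, 24.5]
li
[... 992 characters left out ...]
.67 [228.8, 266.2, 51.8, 31.7]
spoon_center 0.46 [321.8, 304.4, 18.7, 12.8]
salt_shaker 0.75 [344.5, 211.6, 10.8, 24.9]
toothpicks 0.86 [351.7, 230.7, 19.6, 22.0]
tasting_glass 0.76 [257.2, 116.8, 21.9, 51.3]
wrist {'fx': 357.44248386830856, 'fy': 357.44248386830856, 'cx': 279.16198197214646, 'cy': 208.8632965571255, 'k1': -0.03554969940063629, 'hand_eye': array([[ 3.92931368e-04, -9.59618987e-01, -2.81302763e-01,
         7.16712536e-02],
       [ 9.99999901e-01,  3.18842116e-04,  3.09148690e-04,
         4.66164187e-04],
       [-2.06973784e-04, -2.81302857e-01,  9.59619018e-01,
        -1.42324955e-01],
       [ 0.00000000e+00,  0.00000000e+00,  0.00000000e+00,
         1.00000000e+00]])}
```

```bash
python3 - <<'E'
import cv2
a=cv2.imread('pics/top0.png')[130:310,100:440]; cv2.imwrite('pics/topc.png',cv2.resize(a,None,fx=2.35,fy=2.35,interpolation=2))
a=cv2.imread('pics/side0.png')[90:360,180:430]; cv2.imwrite('pics/sidec.png',cv2.resize(a,None,fx=2.2,fy=2.2,interpolation=2))
E
```

```text
(no output)
```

View pics/topc.png

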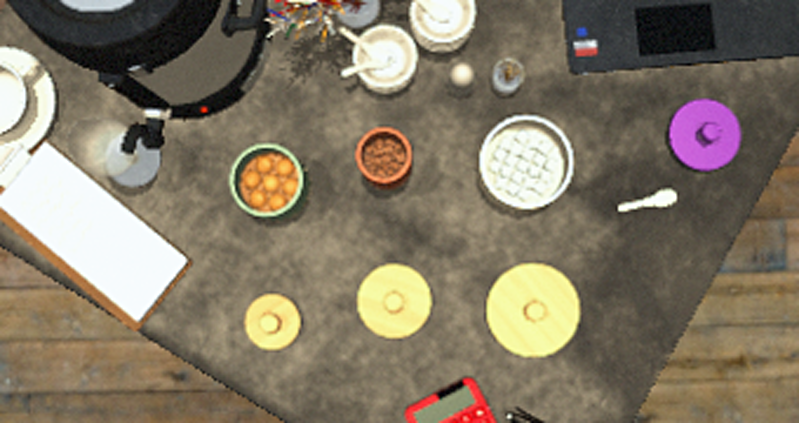

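View pics/sidec.png

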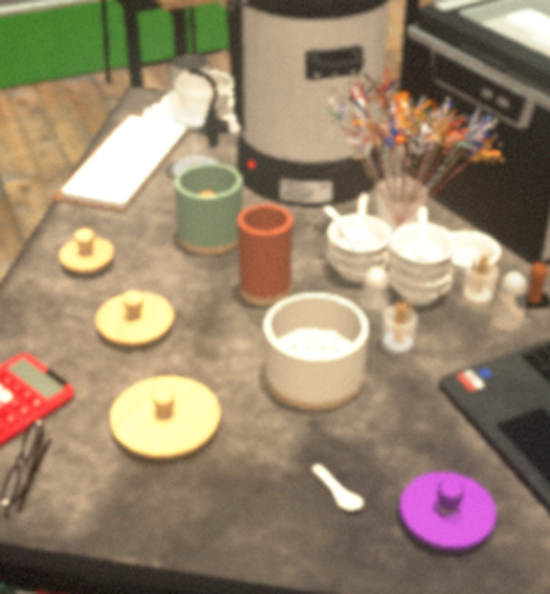

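The top view shows the lids at original pixels (215,267) narrow, (267,258) middle and (327,262) wide. Look-alikes for the middle lid are the purple lid at (400,187), which I reject, and the bamboo one at (267,258), which I choose. Look-alikes for the spoon are the stacked ones at about (258,155), which I reject, and the loose one at (375,215), which I choose. Next I'll measure them and get one close crop.

```bash
cat > b.py <<'E'
from h import *
T=cal('top')
f=lambda u,v:(100+u/2.35,130+v/2.35)
P={'jw':(f(526,162),.085),'jm':(f(267,181),.1),'jn':(f(384,157),.12),'lw':(f(533,310),.02),'lm':(f(394,301),.02),'ln':(f(272,322),.02),
'spoonA':(f(622,209),.007),'spoonB':(f(672,197),.01),'salt':(f(461,73),.076),'tooth':(f(508,76),.05),'glass':(f(132,150),.1),'purple':(f(705,134),.02),'calc':(f(450,400),.01),'dish':(f(384,60),.06)}
for k,(uv,z) in P.items(): print(k,onz(uv,z,T).round(4))
S=cal('side')
g=lambda u,v:(180+u/2.2,90+v/2.2)
P={'jw':(g(316,328),.085),'jm':(g(208,184),.1),'jn':(g(265,221),.12),'lw':(g(165,412),.02),'lm':(g(135,317),.02),'ln':(g(86,252),.02),
'spoonA':(g(318,468),.007),'spoonB':(g(350,498),.007)}
print()
for k,(uv,z) in P.items(): print(k,onz(uv,z,S).round(4))
a=cv2.imread('pics/top0.png')[190:285,190:400]; cv2.imwrite('pics/crop1.png',cv2.resize(a,None,fx=3.6,fy=3.6,interpolation=2))
E
python3 b.py
```

```text
jw [ 0.6375 -0.2182  0.085 ]
jm [0.6193 0.1103 0.1   ]
jn [ 0.644  -0.0385  0.12  ]
lw [ 0.4471 -0.2286  0.02  ]
lm [ 0.4631 -0.0446  0.02  ]
ln [0.4387 0.118  0.02  ]
spoonA [ 0.5791 -0.3546  0.007 ]
spoonB [ 0.5936 -0.4225  0.01  ]
salt [ 0.7561 -0.1388  0.076 ]
tooth [ 0.7559 -0.202   0.05  ]
glass [0.6629 0.2825 0.1   ]
purple [ 0.677  -0.4686  0.02  ]
calc [ 0.3301 -0.116   0.01  ]
dish [ 0.779 -0.039  0.06 ]

jw [ 0.6377 -0.2254  0.085 ]
jm [0.6195 0.0999 0.1   ]
jn [ 0.6469 -0.0445  0.12  ]
lw [ 0.4501 -0.227   0.02  ]
lm [ 0.4656 -0.0476  0.02  ]
ln [0.4412 0.1181 0.02  ]
spoonA [ 0.5825 -0.3588  0.007 ]
spoonB [ 0.5964 -0.4099  0.007 ]
```

View pics/crop1.png

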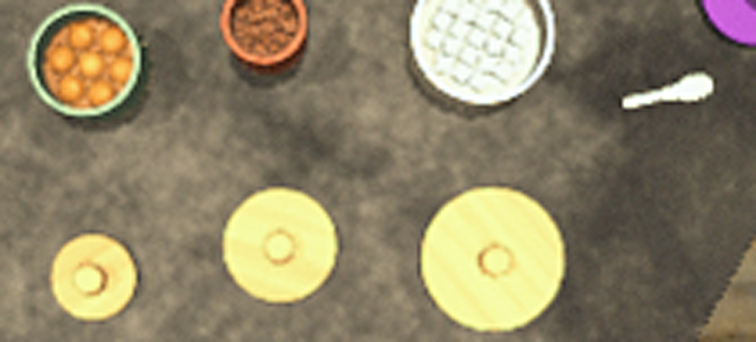

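The crop confirms the choices: the bamboo middle lid is at crop (280,245), the loose spoon runs from (628,100) to (700,85), and the purple lid is off to the upper right. Now I'll fly over the spoon and turn the jaws across it.

Emit:
send_rows:
  travel:
    - [0.98,-0.18,0]
    - [0.98,-0.18,0]
    - [0.98,-0.18,0]
    - [0.98,-0.18,0]
    - [0.98,-0.18,0]
    - [0.98,-0.18,0]
    - [0.98,-0.18,0]
    - [0.98,-0.18,0]
    - [0.98,-0.18,0]
    - [0.98,-0.18,0]
    - [0.98,-0.18,0]
    - [0.98,-0.18,0]
  dr:
    - [0,0,0]
    - [0,0,0]
    - [0,0,0]
    - [0,0,0]
    - [0,0,0]
    - [0,0,0]
    - [0,0,0]
    - [0,0,0]
    - [0,0,0]
    - [0,0,0]
    - [0,0,0]
    - [0,0,0]

```text
clock: 2.65
ee_pos: [0.506, -0.4275, 0.2313]
orientation: [3.105, 0.479, 0.0]
force: [0.7, -0.5, -0.1]
gripper_width: 1.002
grip_force: 0.0
```

Emit:
send_rows:
  travel:
    - [0.98,-0.18,0]
    - [0.98,-0.18,0]
    - [0.98,-0.18,0]
    - [0,0,0]
    - [0,0,0]
    - [0,0,0]
    - [0,0,0]
    - [0,0,0]
    - [0,0,0]
  dr:
    - [0,0,0]
    - [0,0,0]
    - [0,0,0]
    - [0,0,-1]
    - [0,0,-1]
    - [0,0,-1]
    - [0,0,-1]
    - [0,0,-1]
    - [0,0,-1]

```text
clock: 3.78
ee_pos: [0.5843, -0.386, 0.2312]
orientation: [-2.734, -1.547, 0.0]
force: [0.1, 0.4, 0.5]
gripper_width: 1.001
grip_force: 0.0
```

Emit:
send_rows:
  travel:
    - [0,0,0]
    - [0,0,0]
    - [0,0,0]
    - [0,0,0]
    - [0,0,0]
    - [0,0,0]
    - [0,0,0]
    - [0,0,0]
  dr:
    - [0,0,-1]
    - [0,0,-1]
    - [0,0,-1]
    - [0,0,-1]
    - [0,0,-1]
    - [0,0,-1]
    - [0,0,-0.3]
    - [0,0,0]

```text
clock: 4.78
ee_pos: [0.5843, -0.386, 0.2312]
orientation: [-1.977, -2.442, -0.0]
force: [-0.0, 0.1, -0.0]
gripper_width: 0.996
grip_force: 0.0
```

```bash
cat >> h.py <<'E'
def where():
    s=observe(); M=R.from_rotvec(s['orientation']).as_matrix()
    print('t',round(s['clock'],2),'tcp',np.round(s['ee_pos'],4),'yaw',round(np.arctan2(M[1,0],M[0,0]),3),'zax',M[:,2].round(3),'F',np.round(s['force'],1),'w',round(s['gripper_width'],3),'gf',s['grip_force'],'q1,6',np.round(s['qpos'][[0,5]],2))
    return s,M
def goto(x,y,yaw=None):
    """rows: (tool x, tool y) units before turning; dz turn units"""
    s,M=where(); d=M.T@np.r_[np.array([x,y])-s['ee_pos'][:2],0]
    print(' shift units x,y',(d[:2]/.03).round(2))
    if yaw is not None:
        a=np.arctan2(M[1,0],M[0,0]); t=(yaw-a+np.pi)%(2*np.pi)-np.pi; print(' turn units z',round(-t/.12,2))
def white_spoon(C,im,guess,z=.007,rad=.07):
    hsv=cv2.cvtColor(im,cv2.COLOR_RGB2HSV); m=((hsv[...,1]<60)&(hsv[...,2]>165)).astype(np.uint8)
    n,l,st,ce=cv2.connectedComponentsWithStats(m); out=[]
    for i in range(1,n):
        if st[i,4]<100: continue
        p=onz(ce[i],z,C)
        if np.hypot(*(p[:2]-guess))<rad:
            v,u=np.nonzero(l==i); r=cv2.minAreaRect(np.c_[u,v].astype(np.float32)); b=cv2.boxPoints(r)
            W=np.array([onz(q,z,C)[:2] for q in b]); e=W[1]-W[0],W[2]-W[1]; e=sorted(e,key=np.linalg.norm)
            print('spoon area',st[i,4],'ctr',W.mean(0).round(4),'len',np.round([np.linalg.norm(k) for k in e],4),'ang',round(np.arctan2(e[1][1],e[1][0]),3)); out.append(W)
    return out
E
python3 - <<'E'
from h import *
where(); im,C=snap('wrist','w1.png'); white_spoon(C,im,[.587,-.387])
E
```

```text
t 4.78 tcp [ 0.5843 -0.386   0.2312] yaw 1.781 zax [-0.  0. -1.] F [-0.   0.1 -0. ] w 0.996 gf 0.0 q1,6 [-0.69 -0.9 ]
spoon area 913 ctr [ 0.5897 -0.3903] len [0.0203 0.0809] ang -1.35
```

View pics/w1.png

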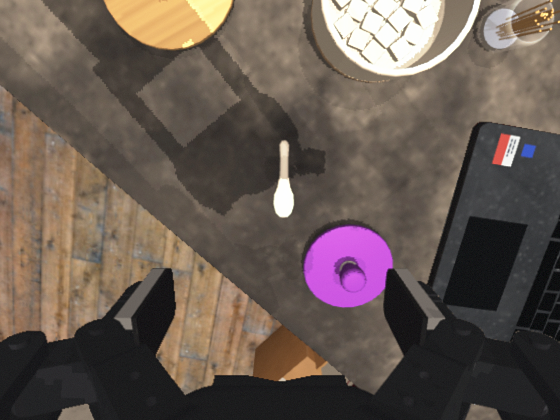

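The wrist view shows the spoon at (284,180) with its bowl at (284,203). The purple lid is at (348,265), clear of the fingers. I'll descend onto the bowl side.

Emit:
send_rows:
  travel:
    - [-0.78,0.15,0]
    - [0,0,1]
    - [0,0,1]
    - [0,0,1]
    - [0,0,1]
    - [0,0,1]
    - [0,0,1]
    - [0,0,0.8]
    - [0,0,0.5]
    - [0,0,0.3]
    - [0,0,0]
  dr:
    - [0,0,0]
    - [0,0,0]
    - [0,0,0]
    - [0,0,0]
    - [0,0,0]
    - [0,0,0]
    - [0,0,0]
    - [0,0,0]
    - [0,0,0]
    - [0,0,0]
    - [0,0,0]
  jaw: 0.4

```text
clock: 6.2
ee_pos: [0.5936, -0.4079, 0.0031]
orientation: [-1.975, -2.443, -0.0]
force: [-0.1, -0.2, 0.8]
gripper_width: 0.6
grip_force: 0.0
```

Emit:
send_rows:
  travel:
    - [0,0,0]
    - [0,0,0]
    - [0,0,0]
    - [0,0,0]
    - [0,0,0]
    - [0,0,0]
  dr:
    - [0,0,0]
    - [0,0,0]
    - [0,0,0]
    - [0,0,0]
    - [0,0,0]
    - [0,0,0]
  jaw: 1
  grip_force: 25

```text
clock: 6.95
ee_pos: [0.5942, -0.4086, 0.0042]
orientation: [1.974, 2.441, -0.0]
force: [0.2, -1.8, 4.3]
gripper_width: 0.209
grip_force: 24.8
```

Emit:
send_rows:
  travel:
    - [0,0,-0.4]
    - [0,0,-0.8]
    - [0,0,-1]
    - [0,0,-1]
    - [0,0,-1]
    - [0,0,-1]
    - [0,0,-1]
    - [1,0.52,-0.5]
    - [1,0.52,0]
    - [1,0.52,0]
    - [0,0,0]
  dr:
    - [0,0,0]
    - [0,0,0]
    - [0,0,0]
    - [0,0,0]
    - [0,0,0]
    - [0,0,0]
    - [0,0,0]
    - [0,0,0]
    - [0,0,0]
    - [0,0,0]
    - [0,0,0]

```text
clock: 8.32
ee_pos: [0.6211, -0.3078, 0.2058]
orientation: [1.971, 2.445, 0.001]
force: [0.2, 0.5, 0.1]
gripper_width: 0.211
grip_force: 24.4
```

```bash
python3 - <<'E'
from h import *
where(); im,C=snap('wrist','w2.png')
E
```

```text
t 8.32 tcp [ 0.6211 -0.3078  0.2058] yaw 1.785 zax [ 0.001 -0.    -1.   ] F [0.2 0.5 0.1] w 0.211 gf 24.446441615000367 q1,6 [-0.57 -0.78]
```

View pics/w2.png

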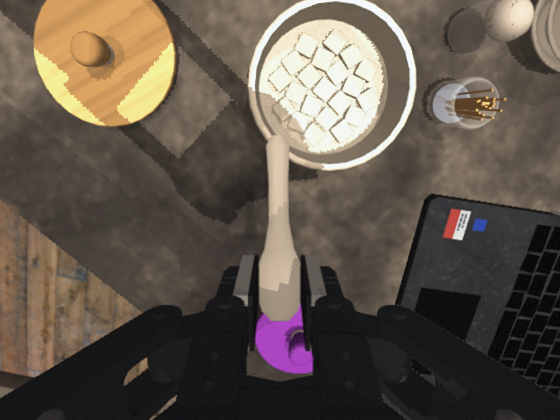

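Spoon is held level along the tool, with its handle tip at (278,140). The wide jar's rim spans columns 248 to 417, with its bottom at row 168.

```bash
cat >> h.py <<'E'
from scipy.optimize import least_squares
def circ(x,y,z,r,n=180):
    t=np.linspace(0,2*np.pi,n,endpoint=False); return np.c_[x+r*np.cos(t),y+r*np.sin(t),np.full(n,z)]
def fitcirc(im,C,x,y,z,r,pad=9,sign=0):
    """fit a circle of known height and radius to strongest radial edges (sign -1: bright inside)"""
    g=cv2.GaussianBlur(im.max(2).astype(np.float32),(0,0),1.0); p=np.array([x,y],float)
    for it in range(6):
        c=proj(circ(*p,z,r),C); o=proj(circ(*p,z,r*1.02),C)-c; nrm=o/np.linalg.norm(o,axis=1,keepdims=True)
        w=max(3,pad-it); k=np.arange(-w,w+.1,.5); S=c[:,None]+nrm[:,None]*k[None,:,None]
        v=cv2.remap(g,S[...,0].astype(np.float32),S[...,1].astype(np.float32),1); d=np.gradient(v,axis=1)
        e=-d if sign<0 else (d if sign>0 else abs(d)); j=e.argmax(1)
        ok=(e.max(1)>2)&(S.min((1,2))>4)&(S[...,0].max(1)<555)&(S[...,1].max(1)<415)
        E=S[np.arange(len(j)),j][ok]; W=np.array([onz(q,z,C)[:2] for q in E])
        s=least_squares(lambda q:np.hypot(W[:,0]-q[0],W[:,1]-q[1])-r,p,loss='soft_l1',f_scale=.001); p=s.x
    res=np.hypot(W[:,0]-p[0],W[:,1]-p[1])-r
    print('fit',p.round(4),'n',len(W),'med|res| mm',round(np.median(abs(res))*1e3,2),'mean res mm',round(np.median(res)*1e3,2)); return p
E
python3 - <<'E'
from h import *
C=cal('wrist'); im=cv2.imread('pics/w2.png')[...,::-1]
for uv in [(248,80),(417,83)]: print(onz(uv,.085,C))
print(onz((333,169),.085,C))
fitcirc(im,C,.6375,-.221,.085,.06,sign=-1)
fitcirc(im,C,.6375,-.221,.085,.055,sign=1)
fitcirc(im,C,.448,-.228,.02,.062,sign=-1)
s=observe();M=R.from_rotvec(s['orientation']).as_matrix()
for z in (-.01,-.005,0,.01,.02):print(z,proj(s['ee_pos']+M@[.0575,0,z],C))
E
```

```text
[ 0.58140665 -0.2283655   0.085     ]
[ 0.69743733 -0.20482985  0.085     ]
[ 0.65500061 -0.27655449  0.085     ]
fit [ 0.6394 -0.2196] n 140 med|res| mm 1.01 mean res mm -0.98
fit [ 0.6397 -0.2197] n 152 med|res| mm 0.76 mean res mm -0.76
fit [ 0.4493 -0.229 ] n 126 med|res| mm 0.44 mean res mm -0.43
-0.01 [[278.9544648  143.04332496]]
-0.005 [[278.94679893 141.65670315]]
0 [[278.93965764 140.36499542]]
0.01 [[278.92674726 138.02985043]]
0.02 [[278.91539124 135.97591927]]
```

Emit:
send_rows:
  travel:
    - [0.71,0.41,0]
    - [0.71,0.41,0]
    - [0.72,0.4,0]
    - [0,0,1]
    - [0,0,1]
    - [0,0,1]
    - [0,0,1]
    - [0,0,0.7]
    - [0,0,0.4]
    - [0,0,0.15]
    - [0,0,0]
  dr:
    - [0,0,0]
    - [0,0,0]
    - [0,0,0]
    - [0,0,0]
    - [0,0,0]
    - [0,0,0]
    - [0,0,0]
    - [0,0,0]
    - [0,0,0]
    - [0,0,0]
    - [0,0,0]

```text
clock: 9.75
ee_pos: [0.6437, -0.24, 0.048]
orientation: [1.974, 2.441, 0.001]
force: [0.4, -0.2, 0.6]
gripper_width: 0.209
grip_force: 24.5
```

Emit:
send_rows:
  travel:
    - [0,0,0]
    - [0,0,0]
    - [0,0,0]
    - [0,0,0]
  dr:
    - [0,0,0]
    - [0,0,0]
    - [0,0,0]
    - [0,0,0]
  jaw: 0.62

```text
clock: 10.25
ee_pos: [0.6429, -0.2397, 0.0469]
orientation: [1.975, 2.443, 0.0]
force: [0.6, -0.1, -0.5]
gripper_width: 0.378
grip_force: 0.0
```

Emit:
send_rows:
  travel:
    - [0,0,-0.5]
    - [0,0,-1]
    - [0,0,-1]
    - [0,0,-1]
    - [0,0,-1]
    - [0,0,-0.5]
    - [0,0,0]
  dr:
    - [0,0,0]
    - [0,0,0]
    - [0,0,0]
    - [0,0,0]
    - [0,0,0]
    - [0,0,0]
    - [0,0,0]

```text
clock: 11.12
ee_pos: [0.6436, -0.24, 0.1989]
orientation: [1.973, 2.441, 0.001]
force: [-0.2, -0.5, -0.4]
gripper_width: 0.379
grip_force: 0.0
```

```bash
python3 - <<'E'
from h import *
im,C=snap('wrist','w3.png'); goto(.4493,-.229)
E
```

```text
t 11.18 tcp [ 0.6428 -0.2397  0.1969] yaw 1.782 zax [ 0. -0. -1.] F [-0.6  0.2 -0. ] w 0.379 gf 0.0 q1,6 [-0.47 -0.68]
 shift units x,y [ 1.7  -6.23]
```

View pics/w3.png

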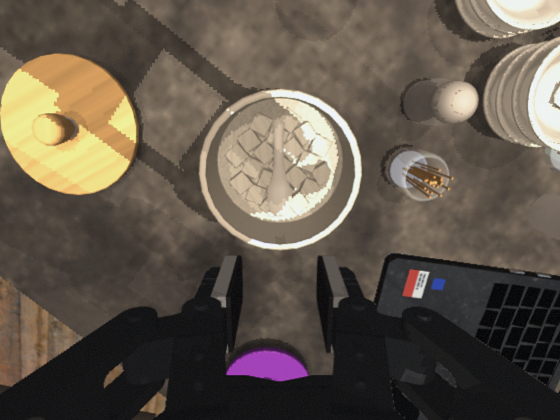

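The spoon lies inside the wide jar on the cubes, at (278,165). Next is the wide lid.

Emit:
send_rows:
  travel:
    - [0.24,-0.89,0]
    - [0.24,-0.89,0]
    - [0.24,-0.89,0]
    - [0.24,-0.89,0]
    - [0.24,-0.89,0]
    - [0.24,-0.89,0]
    - [0.25,-0.89,0]
    - [0,0,0]
    - [0,0,0]
  dr:
    - [0,0,0]
    - [0,0,0]
    - [0,0,0]
    - [0,0,0]
    - [0,0,0]
    - [0,0,0]
    - [0,0,0]
    - [0,0,0]
    - [0,0,0]
  jaw: 0.4

```text
clock: 12.3
ee_pos: [0.4496, -0.2291, 0.1959]
orientation: [-1.975, -2.442, -0.0]
force: [0.7, 0.3, 0.6]
gripper_width: 0.6
grip_force: 0.0
```

```bash
python3 - <<'E'
from h import *
C3=None
im,C=snap('wrist','w4.png')
p=fitcirc(im,C,.4493,-.229,.02,.062,sign=-1); goto(*p)
E
```

```text
fit [ 0.4489 -0.2281] n 180 med|res| mm 0.68 mean res mm -0.68
t 12.35 tcp [ 0.4499 -0.2291  0.1962] yaw 1.782 zax [-0.001  0.001 -1.   ] F [-0.4 -0.8  0. ] w 0.601 gf 0.0 q1,6 [-0.62 -0.83]
 shift units x,y [ 0.04 -0.02]
```

Emit:
send_rows:
  travel:
    - [0.04,-0.02,1]
    - [0,0,1]
    - [0,0,1]
    - [0,0,1]
    - [0,0,0.9]
    - [0,0,0.5]
    - [0,0,0.3]
    - [0,0,0]
  dr:
    - [0,0,0]
    - [0,0,0]
    - [0,0,0]
    - [0,0,0]
    - [0,0,0]
    - [0,0,0]
    - [0,0,0]
    - [0,0,0]

```text
clock: 13.35
ee_pos: [0.4488, -0.2282, 0.0256]
orientation: [-1.975, -2.443, -0.0]
force: [0.2, 0.4, 0.5]
gripper_width: 0.6
grip_force: 0.0
```

Emit:
send_rows:
  travel:
    - [0,0,0]
    - [0,0,0]
    - [0,0,0]
    - [0,0,0]
    - [0,0,0]
  dr:
    - [0,0,0]
    - [0,0,0]
    - [0,0,0]
    - [0,0,0]
    - [0,0,0]
  jaw: 1
  grip_force: 45

```text
clock: 13.98
ee_pos: [0.4496, -0.2289, 0.0272]
orientation: [1.974, 2.441, 0.0]
force: [-0.5, 0.0, 6.0]
gripper_width: 0.289
grip_force: 44.8
```

Emit:
send_rows:
  travel:
    - [0,0,-0.3]
    - [0,0,-0.7]
    - [0,0,-1]
    - [0,0,-1]
    - [0,0,-1]
    - [0,0,-0.8]
    - [0,0,0]
  dr:
    - [0,0,0]
    - [0,0,0]
    - [0,0,0]
    - [0,0,0]
    - [0,0,0]
    - [0,0,0]
    - [0,0,0]

```text
clock: 14.85
ee_pos: [0.4494, -0.2287, 0.1716]
orientation: [1.973, 2.44, 0.0]
force: [0.4, -0.0, -2.0]
gripper_width: 0.287
grip_force: 44.5
```

```bash
python3 - <<'E'
from h import *
im,C=snap('wrist','w5.png')
s,M=where(); z=s['ee_pos'][2]-.005
fitcirc(im,C,*s['ee_pos'][:2],z,.062,sign=-1)
im=cv2.imread('pics/w3.png')[...,::-1]
# pose at w3
C0=get_calibration('wrist'); T=np.eye(4); T[:3,:3]=M; T[:3,3]=[.6428,-.2397,.1969]; T=T@np.array(C0['hand_eye'])
C=(C0,T[:3,:3],T[:3,3]); fitcirc(im,C,.6395,-.2197,.085,.06,sign=-1); p=fitcirc(im,C,.6395,-.2197,.085,.055,sign=1)
goto(*p)
E
```

```text
t 14.9 tcp [ 0.4486 -0.2282  0.1698] yaw 1.782 zax [ 0. -0. -1.] F [ 0.5  0.4 -2.3] w 0.292 gf 44.52560484409332 q1,6 [-0.62 -0.83]
fit [ 0.4494 -0.2283] n 135 med|res| mm 0.93 mean res mm -0.93
fit [ 0.639  -0.2174] n 180 med|res| mm 1.53 mean res mm -1.53
fit [ 0.6388 -0.2176] n 180 med|res| mm 1.17 mean res mm -1.17
t 14.9 tcp [ 0.4486 -0.2282  0.1698] yaw 1.782 zax [ 0. -0. -1.] F [ 0.5  0.4 -2.3] w 0.292 gf 44.52560484409332 q1,6 [-0.62 -0.83]
 shift units x,y [-0.98  6.27]
```

View pics/w5.png

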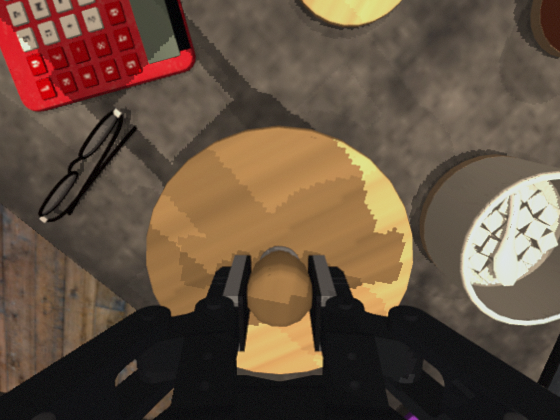

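The lid is held level. Carrying it to the wide jar.

Emit:
send_rows:
  travel:
    - [-0.14,0.89,0]
    - [-0.14,0.89,0]
    - [-0.14,0.89,0]
    - [-0.14,0.89,0]
    - [-0.14,0.9,0]
    - [-0.15,0.9,0]
    - [-0.15,0.9,0]
    - [0,0,0.7]
    - [0,0,0.7]
    - [0,0,0.5]
    - [0,0,0]
  dr:
    - [0,0,0]
    - [0,0,0]
    - [0,0,0]
    - [0,0,0]
    - [0,0,0]
    - [0,0,0]
    - [0,0,0]
    - [0,0,0]
    - [0,0,0]
    - [0,0,0]
    - [0,0,0]

```text
clock: 16.27
ee_pos: [0.6367, -0.2177, 0.11]
orientation: [-1.973, -2.439, 0.002]
force: [0.4, -0.4, -1.9]
gripper_width: 0.284
grip_force: 44.8
```

Emit:
send_rows:
  travel:
    - [0,0,0.15]
    - [0,0,0.1]
    - [0,0,0.1]
    - [0,0,0.05]
    - [0,0,0]
  dr:
    - [0,0,0]
    - [0,0,0]
    - [0,0,0]
    - [0,0,0]
    - [0,0,0]

```text
clock: 16.9
ee_pos: [0.6391, -0.2185, 0.1013]
orientation: [1.974, 2.442, 0.001]
force: [1.3, -1.4, -0.2]
gripper_width: 0.289
grip_force: 44.8
```

```bash
python3 - <<'E'
from h import *
where()
E
```

```text
t 16.9 tcp [ 0.6391 -0.2185  0.1013] yaw 1.782 zax [ 0.001 -0.001 -1.   ] F [ 1.3 -1.4 -0.2] w 0.289 gf 44.848721623420715 q1,6 [-0.44 -0.65]
```

Emit:
send_rows:
  travel:
    - [0,0,0.06]
    - [0,0,0.06]
    - [0,0,0]
  dr:
    - [0,0,0]
    - [0,0,0]
    - [0,0,0]

```text
clock: 17.27
ee_pos: [0.6392, -0.2185, 0.1002]
orientation: [1.974, 2.442, 0.0]
force: [-2.3, 1.3, 8.7]
gripper_width: 0.286
grip_force: 46.0
```

Emit:
send_rows:
  travel:
    - [0,0,0]
    - [0,0,0]
    - [0,0,0]
    - [0,0,0]
  dr:
    - [0,0,0]
    - [0,0,0]
    - [0,0,0]
    - [0,0,0]
  jaw: 0.4

```text
clock: 17.77
ee_pos: [0.6384, -0.2181, 0.0968]
orientation: [-1.975, -2.442, 0.0]
force: [0.9, -0.2, 0.2]
gripper_width: 0.601
grip_force: 0.0
```

Emit:
send_rows:
  travel:
    - [0,0,-0.3]
    - [0,0,-1]
    - [0,0,-1]
    - [0,0,-1]
    - [0,0,-0.3]
    - [0,0,0]
  dr:
    - [0,0,0]
    - [0,0,0]
    - [0,0,0]
    - [0,0,0]
    - [0,0,0]
    - [0,0,0]

```text
clock: 18.52
ee_pos: [0.6388, -0.2183, 0.2058]
orientation: [1.974, 2.442, 0.0]
force: [-0.4, -0.3, 0.7]
gripper_width: 0.598
grip_force: 0.0
```

```bash
python3 - <<'E'
from h import *
im,C=snap('wrist','w6.png')
fitcirc(im,C,.639,-.2185,.093,.062,sign=-1)
goto(.465,-.0461)
a,_=snap('side'); cv2.imwrite('pics/s1.png',cv2.resize(a[200:320,200:400,::-1],None,fx=4,fy=4,interpolation=2))
E
```

```text
fit [ 0.6394 -0.2176] n 180 med|res| mm 0.77 mean res mm -0.77
t 18.57 tcp [ 0.6382 -0.218   0.2043] yaw 1.782 zax [-0.001  0.    -1.   ] F [0.6 0.1 0. ] w 0.603 gf 0.0 q1,6 [-0.44 -0.65]
 shift units x,y [ 6.81 -4.45]
```

View pics/w6.png

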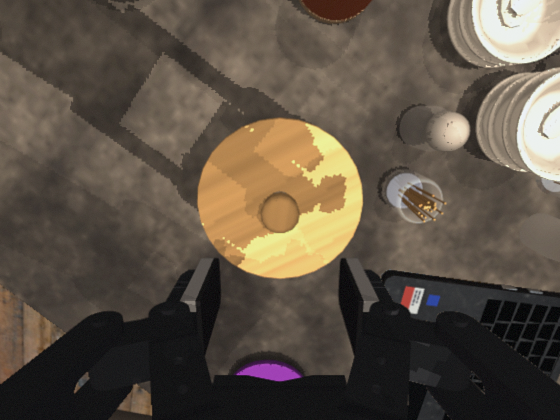

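The wide lid sits centred on the jar at (280,198) and looks flat. On to the middle lid.

Emit:
send_rows:
  travel:
    - [0.76,-0.49,0]
    - [0.76,-0.49,0]
    - [0.76,-0.49,0]
    - [0.76,-0.49,0]
    - [0.76,-0.49,0]
    - [0.75,-0.5,0]
    - [0.75,-0.5,0]
    - [0.75,-0.5,0]
    - [0.76,-0.49,0]
    - [0,0,0]
    - [0,0,0]
  dr:
    - [0,0,0]
    - [0,0,0]
    - [0,0,0]
    - [0,0,0]
    - [0,0,0]
    - [0,0,0]
    - [0,0,0]
    - [0,0,0]
    - [0,0,0]
    - [0,0,0]
    - [0,0,0]

```text
clock: 20.0
ee_pos: [0.4655, -0.0466, 0.2044]
orientation: [-1.975, -2.442, 0.001]
force: [0.6, -0.3, -0.5]
gripper_width: 0.601
grip_force: 0.0
```

```bash
python3 - <<'E'
from h import *
im,C=snap('wrist','w7.png')
p=fitcirc(im,C,.465,-.0461,.02,.049,sign=-1); goto(*p)
E
```

```text
fit [ 0.4652 -0.0438] n 180 med|res| mm 0.49 mean res mm -0.49
t 20.05 tcp [ 0.4657 -0.0467  0.2047] yaw 1.781 zax [-0.001 -0.    -1.   ] F [0.8 0.4 0.2] w 0.602 gf 0.0 q1,6 [-0.26 -0.47]
 shift units x,y [0.1 0. ]
```

Emit:
send_rows:
  travel:
    - [0.1,0,1]
    - [0,0,1]
    - [0,0,1]
    - [0,0,1]
    - [0,0,1]
    - [0,0,0.6]
    - [0,0,0.35]
    - [0,0,0]
  dr:
    - [0,0,0]
    - [0,0,0]
    - [0,0,0]
    - [0,0,0]
    - [0,0,0]
    - [0,0,0]
    - [0,0,0]
    - [0,0,0]

```text
clock: 21.05
ee_pos: [0.4647, -0.0436, 0.026]
orientation: [-1.975, -2.441, 0.001]
force: [0.9, -0.6, -0.2]
gripper_width: 0.603
grip_force: 0.0
```

Emit:
send_rows:
  travel:
    - [0,0,0]
    - [0,0,0]
    - [0,0,0]
    - [0,0,0]
    - [0,0,0]
  dr:
    - [0,0,0]
    - [0,0,0]
    - [0,0,0]
    - [0,0,0]
    - [0,0,0]
  jaw: 1
  grip_force: 45

```text
clock: 21.68
ee_pos: [0.4661, -0.0437, 0.0279]
orientation: [1.974, 2.441, 0.002]
force: [0.3, -0.3, 5.8]
gripper_width: 0.29
grip_force: 44.9
```

Emit:
send_rows:
  travel:
    - [0,0,-0.3]
    - [0,0,-0.7]
    - [0,0,-1]
    - [0,0,-1]
    - [0,0,-1]
    - [0,0,-1]
    - [0,0,-0.5]
    - [0,0,0]
  dr:
    - [0,0,0]
    - [0,0,0]
    - [0,0,0]
    - [0,0,0]
    - [0,0,0]
    - [0,0,0]
    - [0,0,0]
    - [0,0,0]

```text
clock: 22.68
ee_pos: [0.4652, -0.0434, 0.1923]
orientation: [1.974, 2.442, 0.001]
force: [-0.9, 1.0, -0.6]
gripper_width: 0.288
grip_force: 44.3
```

Emit:
send_rows:
  travel:
    - [0.06,0.87,0]
    - [0.06,0.87,0]
    - [0.06,0.87,0]
    - [0.06,0.87,0]
    - [0.06,0.87,0]
    - [0.06,0.87,0]
    - [0.06,0.87,0]
    - [0,0,0]
    - [0,0,0]
  dr:
    - [0,0,0]
    - [0,0,0]
    - [0,0,0]
    - [0,0,0]
    - [0,0,0]
    - [0,0,0]
    - [0,0,0]
    - [0,0,0]
    - [0,0,0]

```text
clock: 23.8
ee_pos: [0.6396, 0.0072, 0.1899]
orientation: [-1.973, -2.441, 0.003]
force: [-0.3, -0.1, -0.8]
gripper_width: 0.284
grip_force: 44.5
```

```bash
python3 - <<'E'
from h import *
im,C=snap('wrist','w8.png')
fitcirc(im,C,.6194,.105,.1,.047); p=fitcirc(im,C,.6194,.105,.1,.042); goto(*p)
s=observe();fitcirc(im,C,*s['ee_pos'][:2],s['ee_pos'][2]-.006,.049,sign=-1)
E
```

```text
fit [0.6173 0.1148] n 89 med|res| mm 0.75 mean res mm -0.17
fit [0.6227 0.1128] n 119 med|res| mm 0.3 mean res mm -0.3
t 23.85 tcp [0.6397 0.007  0.1904] yaw 1.782 zax [-0.002  0.    -1.   ] F [-0.3  0.2 -0.8] w 0.287 gf 44.49778854846954 q1,6 [-0.11 -0.32]
 shift units x,y [3.57 0.18]
fit [0.6397 0.0072] n 140 med|res| mm 1.12 mean res mm -1.05
```

View pics/w8.png

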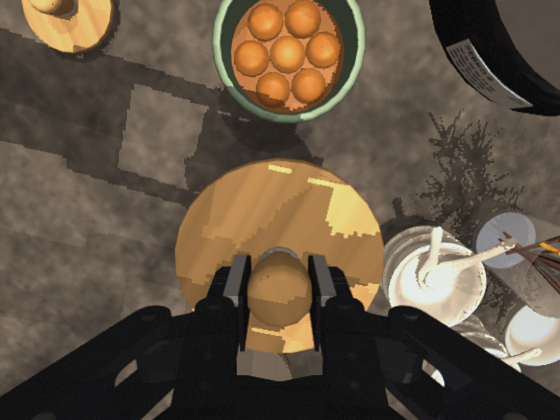

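The middle jar's rim spans columns 211 to 366, bottom at row 121, and the lid is held level. The circle fits disagree slightly, so I'll segment the green rim.

```bash
cat > g.py <<'E'
from h import *
C=cal('wrist'); im=cv2.imread('pics/w8.png')[...,::-1].copy()
hsv=cv2.cvtColor(im,cv2.COLOR_RGB2HSV); m=((hsv[...,0]>35)&(hsv[...,0]<90)&(hsv[...,1]>30)&(hsv[...,2]>110)).astype(np.uint8)
v,u=np.nonzero(m[:130,200:380]); u=u+200
W=np.array([onz((a,b),.1,C)[:2] for a,b in zip(u,v)])
s=least_squares(lambda q:np.hypot(W[:,0]-q[0],W[:,1]-q[1])-.0445,[.619,.11],loss='soft_l1',f_scale=.001)
r=np.hypot(*(W-s.x).T); print(len(u),s.x.round(4),np.percentile(r,[5,50,95]).round(4)); goto(*s.x)
E
python3 g.py
```

```text
2136 [0.6229 0.1133] [0.0415 0.0439 0.0461]
t 23.85 tcp [0.6397 0.007  0.1904] yaw 1.782 zax [-0.002  0.    -1.   ] F [-0.3  0.2 -0.8] w 0.287 gf 44.49778854846954 q1,6 [-0.11 -0.32]
 shift units x,y [3.58 0.19]
```

Emit:
send_rows:
  travel:
    - [0.89,0.04,0]
    - [0.89,0.04,0]
    - [0.89,0.04,0]
    - [0.89,0.05,0]
    - [0,0,0.7]
    - [0,0,0.7]
    - [0,0,0.6]
    - [0,0,0.15]
    - [0,0,0]
  dr:
    - [0,0,0]
    - [0,0,0]
    - [0,0,0]
    - [0,0,0]
    - [0,0,0]
    - [0,0,0]
    - [0,0,0]
    - [0,0,0]
    - [0,0,0]

```text
clock: 24.98
ee_pos: [0.6234, 0.1122, 0.1266]
orientation: [-1.976, -2.442, 0.001]
force: [1.0, 0.6, -0.2]
gripper_width: 0.288
grip_force: 44.5
```

Emit:
send_rows:
  travel:
    - [0,0,0.1]
    - [0,0,0.1]
    - [0,0,0.1]
    - [0,0,0.05]
    - [0,0,0]
  dr:
    - [0,0,0]
    - [0,0,0]
    - [0,0,0]
    - [0,0,0]
    - [0,0,0]

```text
clock: 25.6
ee_pos: [0.6234, 0.1127, 0.1165]
orientation: [-1.975, -2.443, 0.0]
force: [-0.1, -0.4, -0.2]
gripper_width: 0.288
grip_force: 44.5
```

Emit:
send_rows:
  travel:
    - [0,0,0.06]
    - [0,0,0.06]
    - [0,0,0]
  dr:
    - [0,0,0]
    - [0,0,0]
    - [0,0,0]

```text
clock: 25.98
ee_pos: [0.624, 0.1128, 0.116]
orientation: [1.975, 2.443, 0.001]
force: [-5.1, 0.0, 10.0]
gripper_width: 0.291
grip_force: 45.6
```

Emit:
send_rows:
  travel:
    - [0,0,0]
    - [0,0,0]
    - [0,0,0]
    - [0,0,0]
  dr:
    - [0,0,0]
    - [0,0,0]
    - [0,0,0]
    - [0,0,0]
  jaw: 0.4

```text
clock: 26.48
ee_pos: [0.6234, 0.1127, 0.1128]
orientation: [-1.975, -2.443, 0.0]
force: [-0.8, 0.4, 0.6]
gripper_width: 0.598
grip_force: 0.0
```

Emit:
send_rows:
  travel:
    - [0,0,-0.3]
    - [0,0,-1]
    - [0,0,-1]
    - [0,0,-1]
    - [0,0,-0.3]
    - [0,0,0]
  dr:
    - [0,0,0]
    - [0,0,0]
    - [0,0,0]
    - [0,0,0]
    - [0,0,0]
    - [0,0,0]

```text
clock: 27.22
ee_pos: [0.6238, 0.1127, 0.2216]
orientation: [1.975, 2.442, 0.001]
force: [-0.5, -0.3, 0.0]
gripper_width: 0.603
grip_force: 0.0
```

```bash
python3 - <<'E'
from h import *
im,C=snap('wrist','w9.png')
fitcirc(im,C,.6225,.1128,.108,.049,sign=-1)
goto(.44,.118)
E
```

```text
fit [0.6242 0.1128] n 180 med|res| mm 0.7 mean res mm -0.7
t 27.27 tcp [0.6232 0.1127 0.2203] yaw 1.782 zax [-0.001 -0.    -1.   ] F [-0.1 -0.3 -0.2] w 0.598 gf 0.0 q1,6 [ 0.06 -0.15]
 shift units x,y [ 1.45 -5.93]
```

View pics/w9.png

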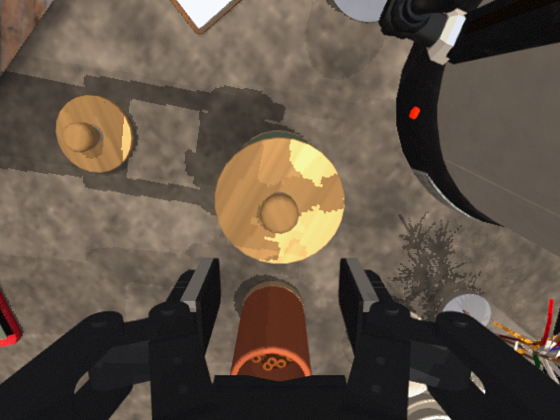

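The middle lid is on its jar at (280,200). Now the narrow lid.

Emit:
send_rows:
  travel:
    - [0.21,-0.85,0]
    - [0.21,-0.85,0]
    - [0.21,-0.85,0]
    - [0.21,-0.85,0]
    - [0.21,-0.85,0]
    - [0.2,-0.84,0]
    - [0.2,-0.84,0]
    - [0,0,0]
    - [0,0,0]
  dr:
    - [0,0,0]
    - [0,0,0]
    - [0,0,0]
    - [0,0,0]
    - [0,0,0]
    - [0,0,0]
    - [0,0,0]
    - [0,0,0]
    - [0,0,0]

```text
clock: 28.4
ee_pos: [0.4406, 0.1179, 0.2203]
orientation: [-1.975, -2.443, 0.001]
force: [0.2, -0.1, 0.0]
gripper_width: 0.602
grip_force: 0.0
```

```bash
python3 - <<'E'
from h import *
im,C=snap('wrist','w10.png')
p=fitcirc(im,C,.44,.118,.02,.037,sign=-1); goto(*p)
a,_=snap('side'); cv2.imwrite('pics/s2.png',cv2.resize(a[130:310,190:400,::-1],None,fx=3.3,fy=3.3,interpolation=2))
E
```

```text
fit [0.4408 0.1189] n 180 med|res| mm 0.53 mean res mm -0.53
t 28.45 tcp [0.4409 0.1179 0.2205] yaw 1.782 zax [-0.001 -0.    -1.   ] F [1.1 0.2 0.3] w 0.596 gf 0.0 q1,6 [ 0.1  -0.11]
 shift units x,y [0.04 0.01]
```

View pics/s2.png

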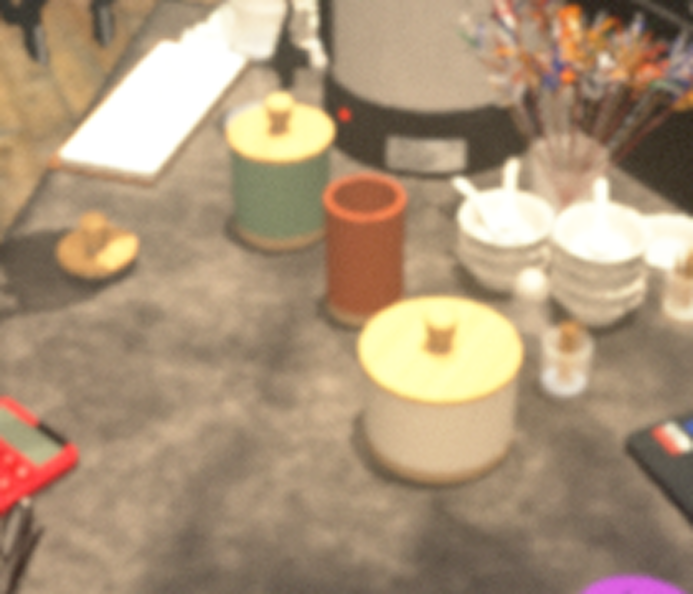

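The side view shows both closed jars with their discs flat: green at (280,130) and wide at (440,345). Grasping the narrow lid.

Emit:
send_rows:
  travel:
    - [0.04,0,1]
    - [0,0,1]
    - [0,0,1]
    - [0,0,1]
    - [0,0,1]
    - [0,0,0.8]
    - [0,0,0.4]
    - [0,0,0.3]
    - [0,0,0]
  dr:
    - [0,0,0]
    - [0,0,0]
    - [0,0,0]
    - [0,0,0]
    - [0,0,0]
    - [0,0,0]
    - [0,0,0]
    - [0,0,0]
    - [0,0,0]

```text
clock: 29.62
ee_pos: [0.4403, 0.1191, 0.026]
orientation: [-1.975, -2.443, 0.001]
force: [0.4, 0.0, -0.3]
gripper_width: 0.603
grip_force: 0.0
```

Emit:
send_rows:
  travel:
    - [0,0,0]
    - [0,0,0]
    - [0,0,0]
    - [0,0,0]
    - [0,0,0]
  dr:
    - [0,0,0]
    - [0,0,0]
    - [0,0,0]
    - [0,0,0]
    - [0,0,0]
  jaw: 1
  grip_force: 45

```text
clock: 30.25
ee_pos: [0.4412, 0.1193, 0.0272]
orientation: [1.974, 2.442, 0.002]
force: [-1.0, -0.3, 7.3]
gripper_width: 0.289
grip_force: 44.5
```

Emit:
send_rows:
  travel:
    - [0,0,-0.3]
    - [0,0,-0.7]
    - [0,0,-1]
    - [0,0,-1]
    - [0,0,-1]
    - [0,0,-1]
    - [0,0,-1]
    - [0,0,-0.3]
    - [0,0,0]
  dr:
    - [0,0,0]
    - [0,0,0]
    - [0,0,0]
    - [0,0,0]
    - [0,0,0]
    - [0,0,0]
    - [0,0,0]
    - [0,0,0]
    - [0,0,0]

```text
clock: 31.38
ee_pos: [0.4401, 0.1192, 0.2149]
orientation: [1.975, 2.443, 0.0]
force: [-0.9, 0.7, -1.6]
gripper_width: 0.286
grip_force: 44.2
```

Emit:
send_rows:
  travel:
    - [-0.91,0.51,0]
    - [-0.91,0.51,0]
    - [-0.91,0.51,0]
    - [-0.91,0.51,0]
    - [-0.91,0.51,0]
    - [-0.91,0.51,0]
    - [-0.91,0.51,0]
    - [-0.9,0.5,0]
    - [-0.9,0.5,0]
    - [-0.9,0.5,0]
    - [-0.9,0.5,0]
    - [0,0,0]
  dr:
    - [0,0,0]
    - [0,0,0]
    - [0,0,0]
    - [0,0,0]
    - [0,0,0]
    - [0,0,0]
    - [0,0,0]
    - [0,0,0]
    - [0,0,0]
    - [0,0,0]
    - [0,0,0]
    - [0,0,0]

```text
clock: 32.88
ee_pos: [0.6658, -0.1395, 0.212]
orientation: [-1.975, -2.438, 0.003]
force: [-1.0, -0.1, -0.6]
gripper_width: 0.291
grip_force: 44.3
```

```bash
python3 - <<'E'
from h import *
where(); im,C=snap('wrist','w11.png')
fitcirc(im,C,.645,-.04,.12,.035); fitcirc(im,C,.645,-.04,.12,.03)
hsv=cv2.cvtColor(im,cv2.COLOR_RGB2HSV); m=((hsv[...,0]<12)&(hsv[...,1]>110)&(hsv[...,2]>140)).astype(np.uint8)
v,u=np.nonzero(m[:200]); W=np.array([onz((a,b),.12,C)[:2] for a,b in zip(u,v)])
k=np.hypot(*(W-[.645,-.04]).T)<.05; W=W[k]
s=least_squares(lambda q:np.hypot(W[:,0]-q[0],W[:,1]-q[1])-.0325,[.645,-.04],loss='soft_l1',f_scale=.001)
r=np.hypot(*(W-s.x).T); print(len(W),s.x.round(4),np.percentile(r,[5,50,95]).round(4)); goto(*s.x)
e=observe()['ee_pos']; fitcirc(im,C,*e[:2],e[2]-.006,.037,sign=-1)
E
```

```text
t 32.88 tcp [ 0.6658 -0.1395  0.212 ] yaw 1.78 zax [-0.004  0.001 -1.   ] F [-1.  -0.1 -0.6] w 0.291 gf 44.32412624359131 q1,6 [-0.32 -0.52]
fit [ 0.6448 -0.0332] n 103 med|res| mm 1.04 mean res mm -0.37
fit [ 0.6487 -0.0375] n 143 med|res| mm 0.58 mean res mm -0.58
3699 [ 0.6487 -0.0349] [0.0073 0.0284 0.0346]
t 32.92 tcp [ 0.6654 -0.1385  0.2123] yaw 1.781 zax [-0.004  0.002 -1.   ] F [ 0.9  0.2 -0.4] w 0.289 gf 44.32433366775513 q1,6 [-0.31 -0.52]
 shift units x,y [3.49 0.18]
fit [ 0.6655 -0.1402] n 109 med|res| mm 0.61 mean res mm -0.4
```

View pics/w11.png

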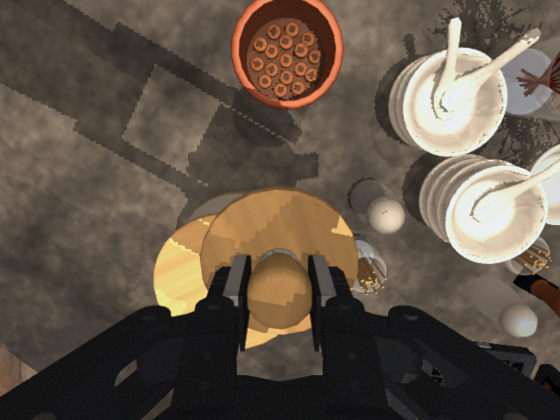

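The narrow jar's rim spans columns 231 to 343, bottom at row 109, and the lid is held level. The arm was still settling, so I'll re-measure.

```bash
cat > n.py <<'E'
from h import *
where(); im,C=snap('wrist','w12.png')
hsv=cv2.cvtColor(im,cv2.COLOR_RGB2HSV); m=((hsv[...,0]<12)&(hsv[...,1]>110)&(hsv[...,2]>140)).astype(np.uint8)[:200]
cs=max(cv2.findContours(m,cv2.RETR_EXTERNAL,cv2.CHAIN_APPROX_NONE)[0],key=cv2.contourArea)[:,0]
cs=cs[cs[:,1]>4]; print('ext',cs.min(0),cs.max(0))
W=np.array([onz(a,.12,C)[:2] for a in cs.astype(float)])
s=least_squares(lambda q:np.hypot(W[:,0]-q[0],W[:,1]-q[1])-.035,[.645,-.04],loss='soft_l1',f_scale=.001)
r=np.hypot(*(W-s.x).T); print(len(W),s.x.round(4),np.percentile(r,[5,50,95]).round(4)); goto(*s.x)
E
python3 n.py
```

```text
t 32.92 tcp [ 0.6654 -0.1385  0.2123] yaw 1.781 zax [-0.004  0.002 -1.   ] F [ 0.9  0.2 -0.4] w 0.289 gf 44.32433366775513 q1,6 [-0.31 -0.52]
ext [232   5] [343 109]
503 [ 0.6487 -0.0343] [0.0271 0.0326 0.0363]
t 32.98 tcp [ 0.6652 -0.1379  0.2128] yaw 1.782 zax [-0.004  0.002 -1.   ] F [-0.3 -0.5  0.4] w 0.285 gf 44.32432472705841 q1,6 [-0.31 -0.52]
 shift units x,y [3.49 0.18]
```

```bash
cat > n2.py <<'E'
from h import *
im,C=snap('wrist','w13.png'); where()
ext=np.array([231.5,343.5,109.5])
def f(q):
    c=proj(circ(*q,.12,.035,720),C); return [c[:,0].min()-ext[0],c[:,0].max()-ext[1],c[:,1].max()-ext[2]]
s=least_squares(f,[.645,-.038]); print(s.x.round(4),np.round(s.fun,1)); goto(*s.x)
# top camera: settled second opinion
im,C=snap('top','top1.png')
hsv=cv2.cvtColor(im,cv2.COLOR_RGB2HSV); m=((hsv[...,0]<14)&(hsv[...,1]>90)&(hsv[...,2]>100)).astype(np.uint8)
q=proj([[.645,-.038,.12]],C)[0].astype(int); mm=np.zeros_like(m); mm[q[1]-18:q[1]+18,q[0]-18:q[0]+18]=1
v,u=np.nonzero(m*mm); a,b=np.percentile(u,[.5,99.5]),np.percentile(v,[.5,99.5]); print(a,b,onz((a.mean(),b.mean()),.12,C))
for k in ([.6387,-.2176,.093],): print(proj([k],C))
# calibrate: lid wide on top camera vs wrist value
fitcirc(im,C,.6394,-.2176,.093,.062,pad=5,sign=-1); fitcirc(im,C,.6242,.1128,.108,.049,pad=5,sign=-1)
fitcirc(im,C,.6455,-.037,.12,.035,pad=4); 
E
python3 n2.py
```

```text
t 33.02 tcp [ 0.6653 -0.1376  0.2134] yaw 1.782 zax [-0.003  0.001 -1.   ] F [-0.1 -0.2 -0.3] w 0.286 gf 44.324283599853516 q1,6 [-0.31 -0.52]
[ 0.6485 -0.0361] [-1.3  1.3  0.1]
t 33.02 tcp [ 0.6653 -0.1376  0.2134] yaw 1.782 zax [-0.003  0.001 -1.   ] F [-0.1 -0.2 -0.3] w 0.286 gf 44.324283599853516 q1,6 [-0.31 -0.52]
 shift units x,y [3.42 0.16]
[251. 280.] [178. 213.] [ 0.64772339 -0.04467154  0.12      ]
[[323.90826029 198.25108879]]
fit [ 0.6382 -0.2178] n 147 med|res| mm 1.42 mean res mm -0.08
fit [0.6235 0.113 ] n 180 med|res| mm 0.01 mean res mm 0.0
fit [ 0.6416 -0.0389] n 176 med|res| mm 3.11 mean res mm -1.6
```

Emit:
send_rows:
  travel:
    - [0.85,0.03,0]
    - [0.85,0.03,0]
    - [0.85,0.03,0]
    - [0.86,0.02,0]
    - [0,0,0.7]
    - [0,0,0.7]
    - [0,0,0.6]
    - [0,0,0.2]
    - [0,0,0]
    - [0,0,0]
  dr:
    - [0,0,0]
    - [0,0,0]
    - [0,0,0]
    - [0,0,0]
    - [0,0,0]
    - [0,0,0]
    - [0,0,0]
    - [0,0,0]
    - [0,0,0]
    - [0,0,0]

```text
clock: 34.33
ee_pos: [0.6487, -0.038, 0.1501]
orientation: [1.975, 2.441, 0.001]
force: [0.6, 0.4, -0.8]
gripper_width: 0.287
grip_force: 44.3
```

Emit:
send_rows:
  travel:
    - [0,0,0.1]
    - [0,0,0.1]
    - [0,0,0]
  dr:
    - [0,0,0]
    - [0,0,0]
    - [0,0,0]

```text
clock: 34.7
ee_pos: [0.6478, -0.0375, 0.1428]
orientation: [-1.975, -2.443, 0.0]
force: [0.1, 0.8, -0.7]
gripper_width: 0.287
grip_force: 44.3
```

Emit:
send_rows:
  travel:
    - [0,0,0.1]
    - [0,0,0.05]
    - [0,0,0]
  dr:
    - [0,0,0]
    - [0,0,0]
    - [0,0,0]

```text
clock: 35.08
ee_pos: [0.6479, -0.0376, 0.1383]
orientation: [-1.975, -2.443, 0.0]
force: [0.1, -0.4, -0.0]
gripper_width: 0.286
grip_force: 44.3
```

Emit:
send_rows:
  travel:
    - [0,0,0.06]
    - [0,0,0.06]
    - [0,0,0.03]
    - [0,0,0]
  dr:
    - [0,0,0]
    - [0,0,0]
    - [0,0,0]
    - [0,0,0]

```text
clock: 35.58
ee_pos: [0.6485, -0.0376, 0.1352]
orientation: [1.975, 2.442, 0.001]
force: [-2.5, 0.2, 5.3]
gripper_width: 0.289
grip_force: 44.8
```

Contact came at the expected seat height. Releasing and checking.

Emit:
send_rows:
  travel:
    - [0,0,0]
    - [0,0,0]
    - [0,0,0]
    - [0,0,0]
  dr:
    - [0,0,0]
    - [0,0,0]
    - [0,0,0]
    - [0,0,0]
  jaw: 0.4

```text
clock: 36.08
ee_pos: [0.6479, -0.0376, 0.1338]
orientation: [-1.975, -2.443, 0.0]
force: [0.0, -0.9, -0.3]
gripper_width: 0.602
grip_force: 0.0
```

Emit:
send_rows:
  travel:
    - [0,0,-0.3]
    - [0,0,-1]
    - [0,0,-1]
    - [0,0,-1]
    - [0,0,-1]
    - [0,0,-0.3]
    - [0,-1,0]
    - [0,-1,0]
    - [0,-1,0]
    - [0,-1,0]
    - [0,-1,0]
    - [0,0,0]
  dr:
    - [0,0,0]
    - [0,0,0]
    - [0,0,0]
    - [0,0,0]
    - [0,0,0]
    - [0,0,0]
    - [0,0,0]
    - [0,0,0]
    - [0,0,0]
    - [0,0,0]
    - [0,0,0]
    - [0,0,0]

```text
clock: 37.58
ee_pos: [0.5, -0.0691, 0.2714]
orientation: [-1.976, -2.442, 0.0]
force: [1.4, 0.6, 0.6]
gripper_width: 0.602
grip_force: 0.0
```

```bash
python3 - <<'E'
from h import *
where()
a,_=snap('side'); b,_=snap('wrist'); 
A=cv2.resize(a[110:320,230:400],None,fx=2.7,fy=2.7,interpolation=2)
cv2.imwrite('pics/fin.png',A[...,::-1]); cv2.imwrite('pics/finw.png',b[...,::-1])
E
```

```text
t 37.58 tcp [ 0.5    -0.0691  0.2714] yaw 1.781 zax [-0.001  0.    -1.   ] F [1.4 0.6 0.6] w 0.602 gf 0.0 q1,6 [-0.28 -0.49]
```

View pics/fin.png

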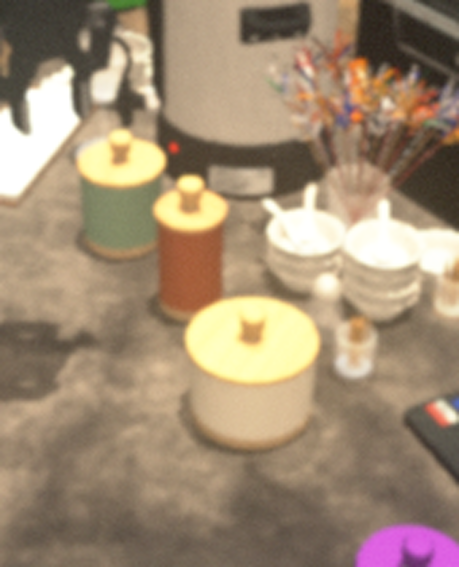

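View pics/finw.png

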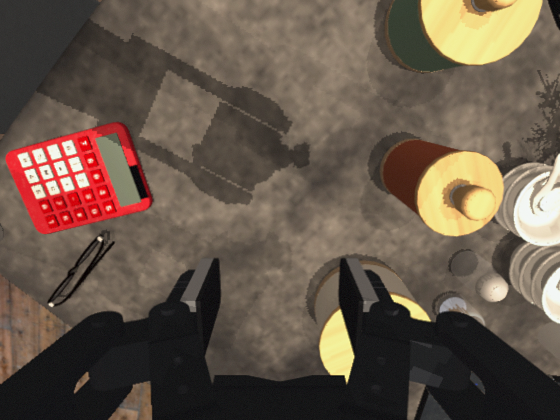

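The side view shows all three lids flat on their jars: green (122,160), red (190,210) and wide (253,340). The shaker and toothpick glass are undisturbed. Seat heights match the grip heights to within 0.1 mm: 0.1002, 0.1160 and 0.1352 m. Handing in.

```bash
python3 -c "
from plant import *
print(job_done())"
```

```text
the job is handed in; nothing more can be done
None
```

The spoon is inside the wide sugar-cube jar and all three jars are closed with their own bamboo lids, seated flat; the job was handed in at about 38 s of the 96 s allowed.

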